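# Close a dowelled picture frame and hold the joint pressed

### The job

Slide the vise's blue jaw well open, away from the freshly sanded oak rail, and lift the rail out. Set it on the two dowels of the three-sided frame that stands on the assembly board, the same way round as it lay in the vise (rebate on the same side as the frame's), press it fully home on both stiles, and end the program while still holding it so: gripping it and pushing it down with a steady force of about 15 N, as for a glued joint to take. Leave the sanding block, glue bottle, drill and cardboard box where they are.

Things in the scene. Friction and masses are not known exactly. Their poses are not given: they have to be found in the camera images.
- jaw (a joint): Sliding jaw of the bar vise, in m: 0 shut against the rail, 0.040 fully open; starts within 2 mm of shut. Its clutch is released: it slides along the bed with about 3 N of friction and stays where left. It opens along +y of jaw_grip, away from the rail. A steel lip on its top reaches 5 mm over the rail's end and keeps the rail down until the jaw is slid back; 20 mm or more is well open.
- jaw_grip (a point): Centre of the blue sliding jaw at the height to grip it, 52 mm above the work surface, 30 mm above the vise's 44 mm wide bed. The block is 40 mm wide along its x (pinch it there from above), 40 mm long along y; its top is 22 mm above this point. Orange clutch lever on its +y end. The point moves with the jaw; z up, y the way it opens.
- rail_center (a point): Centre of the loose oak rail: 160 mm long (its y), 22 deep (x), 32 high (z), about 90 g. It lies level in the vise, centre 52 mm up, on packers 14 mm above the bed, between the fixed jaw (-y end, no higher than the rail) and the sliding jaw (+y end); both long sides are free to grip mid-length across the 22 mm. Front (black line) is +x; the back lower edge (-x) has an 8 x 5 mm rebate.
- hole_l (a point): Mouth of the rail's dowel hole near its +y end, in the underside: 16 mm below the rail's centre and 64 mm along +y from it. Hole 9.6 mm wide, 16 mm deep, with a 1.5 mm chamfer.
- hole_r (a point): The same at the -y end: 16 mm below the rail's centre and 64 mm along -y.
- dowel_l (a point): Foot of the dowel on the +y stile of the three-sided frame, centre of the stile's top face, 196 mm above the work surface. The upright dowel is 8 mm thick, 12 mm tall, tapered at the tip. The frame stands fixed in the assembly board, 160 mm wide along its y, stiles 32 mm wide and 22 deep, front (black line) to its +x; z up. hole_l belongs here: seated, the hole's mouth meets this point.
- dowel_r (a point): The same on the frame's -y stile, 128 mm from dowel_l; hole_r belongs here.
- sander: Cork sanding block, 60 x 106 x 32 mm, loose on the table; leave alone. Origin at the centre of its underside.
- glue: White glue bottle with orange cap, 54 mm across, 125 mm high, loose; leave alone. Origin at the centre of its underside.
- drill: Teal and black cordless drill lying on its side, about 210 x 195 x 58 mm, loose; leave alone. Origin on the table under its motor housing.
- box: Open cardboard box, 100 x 150 x 65 mm, loose; leave alone. Origin at the centre of its underside.
Things that resemble listed ones, but are neither listed nor needed, are in the scene too. What is meant by the part that bears rail_center is not orange, and is the smaller of those in its own colour.

How it is judged (in metres and radians):
On the way, in this order (a step that is already met when the one before it is completed fails the run):
1. the vise jaw is slid at least 20 mm open while the rail still lies in the vise (value of joint jaw above 0.02 m and distance of rail_center from where it was at the start of the episode below 0.02 m), for 0.1 s.
2. the rail is lifted clear of the vise in the gripper (height (world z) of rail_center above 0.11 m and contact force between the fingers and rail above 1 N), for 0.2 s.
3. the rail is home on both dowels and pressed down (distance between hole_l and dowel_l below 0.003 m and distance between hole_r and dowel_r below 0.003 m and contact force between rail and board above 6 N), for 0.5 s.
At the end, for the whole second after the job is handed in: The rail sits fully down on both stiles with its dowel holes over the right dowels (each hole's mouth within 3 mm of its dowel's foot), the gripper still holds it (at least 5 N) and presses it on the frame with 6 to 45 N through the last second, and the vise jaw is still open by at least 15 mm (all of step 3 and contact force between rail and board below 45 N and contact force between the fingers and rail above 5 N and value of joint jaw above 0.015 m); the arm keeps its last pose, push and grip.
It fails at once if the sanding block, glue bottle, drill or cardboard box is moved by more than 30 mm (distance of any of sander, glue, drill, box from where it was at the start of the episode above 0.03 m).
It also fails if it takes over 54 s, if anything falls off the work surface, if the arm or the gripper's body presses on something with over 40 N, if the wrist force passes 120 N, or if a joint passes its speed limit or range.

### The arm

A 7-joint arm with a two-finger parallel gripper is mounted at the origin on the work surface. World frame = base frame: x ahead of the robot, y to its left, z up, the work surface at z = 0. Lengths are in mm, angles in rad, forces in N, time in s.
With the tool pointing down it reaches from about 400 to 875 mm from the base axis. Payload 4.4 kg.
Tool frame: the origin (TCP) lies midway between the tips of the shut fingers; the grasp point (between the pads) lies 19 mm behind it (ctrl.pinch_z is the distance from the TCP to the grasp point, in mm); z points along the fingers, y is the line along which they close (so a half turn about z gives the same grasp; the last joint's range is limited). The gripper opens to 85 mm and grips with 20 to 120 N. Pads are 22 mm wide; open, the fingers measure 114 mm over their backs; the gripper's body (76 mm by 85 mm) begins 54 mm behind the grasp point. The pads swing forward as they close: fully open they stand 13 mm farther back than shut.
Start: joints at [-1.323, 0.628, 0.038, 1.517, -0.027, 0.996, -0.02], TCP at [200.615, 618.281, 231.313] pointing down, gripper open.
Joint ranges: [-3.06, 3.06], [-0.37, 2.12], [-1.25, 1.32], [0.18, 2.47], [-1.1, 4.24], [0.23, 1.98], [-2.94, 2.94]. Speed limits (rad/s): [2.57, 2.57, 3.14, 3.14, 3.14, 3.14, 3.14].

### API

Orientations are given as [roll, pitch, yaw] about the fixed x, y, z axes, in that order (R = Rz(yaw) Ry(pitch) Rx(roll)).
In Python, from cell import read_state, cams, order, ctrl gives the robot as it stands.
- The arm moves only by the tool move_arm, never from a script. Its argument "targets" is text: rows parted by semicolons, each of 7 numbers parted by spaces: the gripper's target within -1 to 1 (fully open at 1, half-way at 0, shut at -1), then the shift along the tool's x, y, z in cm, then the turn, a rotation vector about the tool's x, y, z in degrees. A call has 1 to 5 rows; each row shifts and turns the commanded pose from where the row before left it, along the tool's axes as they then stand; what a row does not reach is not made up. A row lasts 1/12 s, in which the tool goes at most 41.7 mm and 7.16 degrees, less where a joint would pass 70% of its speed; a pose out of reach is approached as far as the arm can. A call with a gripper value outside its range is refused whole. The fingers move at their own pace and stop on an object; the grip force is fixed at half the most. Time passes only in rows, so rows that do not move let the fingers close. It gives the time, the measured TCP pose, the force, the opening and the grip force at its end, in the units of the state.
- read_state(): the state, without advancing time (a new reading comes with each control period).
- cams.get_image(name): name is "scene" or "top" or "wrist"; returns a dict with "color" (384x512x3 uint8, red, green, blue), "fovy" (degrees; the focal length in pixels is half the picture's height over the tangent of half this angle, whatever the lens; pixels are square), "cx", "cy" (the principal point, pixels), "rvec" (rotation vector, rad) and "tvec" (3), from world to camera coordinates, as OpenCV has them. Camera axes: x right, y down, z forward; pixel columns grow to the right and rows downward; lengths in mm; the calibration is good to about 2 mm. A picture is of the moment at which its call begins. There is no depth.
- order.finish_job(): hands the job in; it is judged then, once.
The state is a dict: "clock": time; "qpos": joint angles; "qd": joint speeds; "tau": joint torques, N m; "eef_pos": TCP position; "tool_rot": TCP orientation; "force": force on the tool from outside, world axes, zero at the start; "torque": the same for the moment, N m; "width": finger opening in mm; "gripper_force": force on a finger pad.
Only numpy, scipy, OpenCV 4.12 (cv2) and the standard library are available. Lean on these libraries where they do the work, as an engineer would, in place of code of your own. Each camera call takes 0.05 s, during which the arm holds its last target. There are 200 camera calls.

## Working session

There is one attempt and no reset: what is moved stays moved. The work goes in short steps, Python scripts to look and compute and a tool call to move; the robot and the scene stay as the last step left them, time stands still between calls to the robot, and variables do not carry over. Pictures are saved under pics/ and viewed, at most 10 in all, crops included, and the job is handed in when it is done.

Besides the shell and the picture viewer there is one more tool, called in YAML: its name, and indented under it one key for each argument. move_arm: Moves the arm, as the interface text tells. Its arguments: {"type":"object","properties":{"targets":{"type":"string"}},"required":["targets"]}

```bash
ls; mkdir -p pics; cat > h.py <<'E'
import numpy as np, cv2
from scipy.spatial.transform import Rotation as Ro
from cell import read_state, cams, order, ctrl
def shot(n,f=None):
    d=cams.get_image(n)
    if f: cv2.imwrite('pics/'+f,d['color'][:,:,::-1])
    d['R']=Ro.from_rotvec(np.ravel(d['rvec'])).as_matrix(); d['t']=np.ravel(d['tvec'])
    d['f']=d['color'].shape[0]/2/np.tan(np.radians(d['fovy'])/2); return d
def ray(d,u,v):
    c=-d['R'].T@d['t']; r=d['R'].T@np.array([(u-d['cx'])/d['f'],(v-d['cy'])/d['f'],1]); return c,r
def onz(d,u,v,z):
    c,r=ray(d,u,v); return c+r*(z-c[2])/r[2]
def proj(d,p):
    q=d['R']@np.asarray(p,float)+d['t']; return q[:2]/q[2]*d['f']+[d['cx'],d['cy']]
def tri(obs):
    A=np.zeros((3,3));b=np.zeros(3)
    for d,u,v in obs:
        c,r=ray(d,u,v); r/=np.linalg.norm(r); P=np.eye(3)-np.outer(r,r); A+=P;b+=P@c
    return np.linalg.solve(A,b)
E
python3 - <<'E'
from h import *
import pickle
D={n:shot(n) for n in('scene','top','wrist')}
pickle.dump(D,open('d0.pkl','wb'))
im=np.vstack([D['scene']['color'],D['top']['color']])[:,:,::-1]
cv2.imwrite('pics/a.png',cv2.resize(D['scene']['color'][:,:,::-1],(800,600)))
cv2.imwrite('pics/b.png',cv2.resize(D['top']['color'][:,:,::-1],(800,600)))
for n in D: print(n,D[n]['fovy'],-D[n]['R'].T@D[n]['t'])
print(read_state(),ctrl.pinch_z)
E
```

```text
pics
scene 57.0517346879588 [1502.08253336   44.17030732  781.422145  ]
top 51.34908358524385 [ 363.19975607  -76.99944627 1148.752652  ]
wrist 68.54032278153777 [135.26847113 637.65569033 374.3511796 ]
{'clock': 0.15, 'qpos': array([-1.3227956 ,  0.62912102,  0.03846392,  1.51811088, -0.02698119,
        0.9962836 , -0.02004324]), 'qd': array([ 0.00013527, -0.00327616, -0.00222942, -0.00428617, -0.00046957,
       -0.00138234,  0.00100419]), 'tau': array([ 2.33508865e-03, -5.63800728e+01,  1.22767188e+00, -1.93655312e+01,
        1.11011061e-02,  7.34706642e-03,  1.50990797e-05]), 'eef_pos': array([200.48155852, 617.83394875, 230.61758939]), 'tool_rot': array([-3.14018843e+00,  2.98691233e-05,  2.82774700e+00]), 'force': array([ 0.2116874 , -0.63763024, -0.047848  ]), 'torque': array([-0.02188285, -0.00790534,  0.01753155]), 'gripper_force': 0.0, 'width': 85.42967748820766} 18.700000000000003
```

View pics/a.png

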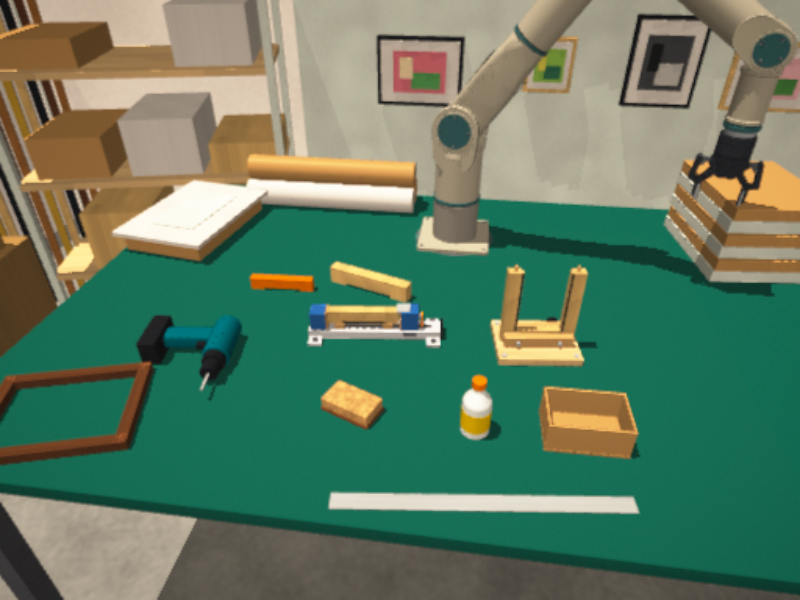

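View pics/b.png

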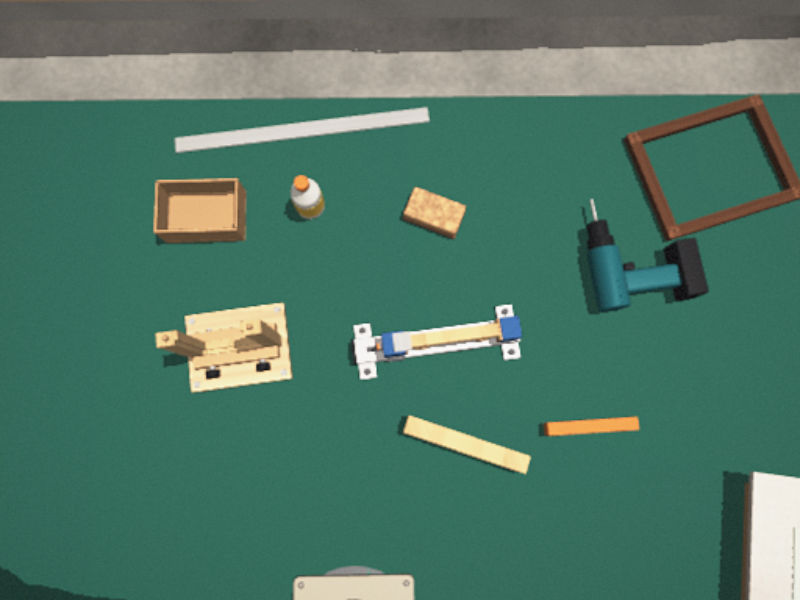

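The scene view (800x600) shows the vise at (370,325) with its sliding blue jaw and steel lip at (408,318) and the frame's dowels at (516,268) and (578,270). In the top view the sliding jaw is at (395,343), the fixed jaw at (511,328), and the dowels at (165,339) and (249,327). The large loose rail at (465,443) is the decoy.

```bash
python3 - <<'E'
from h import *
import pickle
D=pickle.load(open('d0.pkl','rb')); s=D['scene'];t=D['top']; k=.64
for n,d in(('top',t),('scene',s)):
    h=cv2.cvtColor(d['color'],cv2.COLOR_RGB2HSV); m=cv2.inRange(h,(105,130,40),(125,255,255))
    N,_,st,c=cv2.connectedComponentsWithStats(m)
    for i in range(1,N):
        if st[i,4]>25: print(n,st[i],c[i].round(1),onz(d,*c[i],74).round(0),onz(d,*c[i],68).round(0))
print('rail ends top', onz(t,412*k,341*k,68),onz(t,500*k,331*k,68))
print('dowels top z208',onz(t,165*k,339*k,206),onz(t,249*k,327*k,206))
print('dowels tri',tri([(t,165*k,339*k),(s,578*k,268*k)]),tri([(t,249*k,327*k),(s,516*k,267*k)]))
for nm,u,v,z in(('box',200,210,30),('glue',302,183,125),('sander',435,212,32),('decoyrail',467,445,20)): print(nm,onz(t,u*k,v*k,z).round())
S=read_state();R=Ro.from_euler('xyz',S['tool_rot']).as_matrix();print(R.round(3))
w=D['wrist'];print(R.T@((-w['R'].T@w['t'])-S['eef_pos']), (w['R']@R).round(3))
E
```

```text
top [320 202  14  16 169] [326.5 209.7] [ 520. -279.   74.] [ 521. -280.   68.]
top [244 213  15  16 101] [248.5 220.8] [493. -66.  74.] [494. -66.  68.]
scene [198 195  10  16 127] [202.9 202.2] [ 560. -266.   74.] [ 552. -269.   68.]
scene [257 195  11  16 136] [262.2 203.7] [540. -65.  74.] [532. -66.  68.]
rail ends top [ 500.02333115 -107.28787015   68.        ] [ 515.52102583 -261.6765712    68.        ]
dowels top z208 [490.74501348 270.9311115  206.        ] [507.41587603 144.47132438 206.        ]
dowels tri [491.46995978 273.71986262 201.04906692] [507.97768623 146.97773904 202.39017809]
box [757. 284.  30.]
glue [770.  80. 125.]
sander [ 747. -156.   32.]
decoyrail [ 320. -203.   20.]
[[-0.951  0.309 -0.   ]
 [ 0.309  0.951 -0.001]
 [-0.    -0.001 -1.   ]]
[  68.14269794   -1.48081941 -143.73368795] [[-0.     1.     0.   ]
 [-0.963 -0.    -0.27 ]
 [-0.27  -0.     0.963]]
```

move_arm:
  targets: "1 0 0 -2 0 0 6.63;1 0 0 -2 0 0 6.63;1 0 0 -2 0 0 6.63;1 0 0 -2 0 0 6.63;1 0 0 -2 0 0 6.63"

```text
clock: 0.57
eef_pos: [200.5, 618.0, 331.9]
tool_rot: [-3.141, 0.0, 2.244]
force: [-0.3, 0.1, -0.7]
width: 85.3
gripper_force: 0.0
```

move_arm:
  targets: "1 0 0 0 0 0 6.63;1 0 0 0 0 0 6.63;1 0 0 0 0 0 6.63;1 0 0 0 0 0 6.63;1 0 0 0 0 0 6.63"

```text
clock: 0.98
eef_pos: [200.4, 618.1, 331.0]
tool_rot: [-3.141, 0.001, 1.665]
force: [-1.7, 0.3, -0.0]
width: 85.6
gripper_force: 0.0
```

move_arm:
  targets: "1 -3.67 1.14 0 0 0 0;1 -3.67 1.14 0 0 0 0;1 -3.67 1.14 0 0 0 0;1 -3.67 1.14 0 0 0 0;1 -3.67 1.14 0 0 0 0"

```text
clock: 1.4
eef_pos: [275.8, 439.5, 331.0]
tool_rot: [-3.141, 0.0, 1.671]
force: [0.9, -0.7, 0.0]
width: 85.2
gripper_force: 0.0
```

move_arm:
  targets: "1 -3.67 1.14 0 0 0 0;1 -3.67 1.14 0 0 0 0;1 -3.67 1.14 0 0 0 0;1 -3.67 1.14 0 0 0 0;1 -3.67 1.14 0 0 0 0"

```text
clock: 1.82
eef_pos: [350.8, 262.6, 331.3]
tool_rot: [-3.141, -0.0, 1.671]
force: [1.0, 0.1, 0.3]
width: 85.2
gripper_force: 0.0
```

move_arm:
  targets: "1 -3.67 1.14 0 0 0 0;1 -3.67 1.14 0 0 0 0;1 -3.67 1.14 0 0 0 0;1 -3.67 1.14 0 0 0 0;1 -3.67 1.14 0 0 0 0"

```text
clock: 2.23
eef_pos: [425.8, 85.8, 331.4]
tool_rot: [3.141, -0.0, 1.671]
force: [1.0, 0.1, 0.2]
width: 85.3
gripper_force: 0.0
```

move_arm:
  targets: "1 -3.67 1.14 0 0 0 0;1 -3.67 1.14 0 0 0 0;1 -3.67 1.14 0 0 0 0;1 -3.67 1.14 0 0 0 0;1 0 0 0 0 0 0"

```text
clock: 2.65
eef_pos: [487.3, -62.8, 331.9]
tool_rot: [3.139, 0.006, 1.659]
force: [0.3, -0.7, 0.4]
width: 85.2
gripper_force: 0.0
```

```bash
python3 - <<'E'
from h import *
import pickle
w=shot('wrist');pickle.dump(w,open('w1.pkl','wb'))
cv2.imwrite('pics/c.png',cv2.resize(w['color'][:,:,::-1],(800,600),interpolation=cv2.INTER_CUBIC))
S=read_state();print(S['eef_pos'],S['tool_rot'],S['clock'])
h=cv2.cvtColor(w['color'],cv2.COLOR_RGB2HSV); m=cv2.inRange(h,(105,130,40),(125,255,255))
N,_,st,c=cv2.connectedComponentsWithStats(m)
for i in range(1,N):
    if st[i,4]>25: print(st[i],c[i].round(1),onz(w,*c[i],74).round(0))
E
```

```text
[486.1281631  -58.77011888 331.33726395] [3.14122948e+00 2.74820126e-03 1.66225571e+00] 2.7
[246 152  27  27 380] [259.2 160. ] [495. -63.  74.]
[253 292  20   6  89] [262.2 294.4] [ 520. -286.   74.]
```

View pics/c.png

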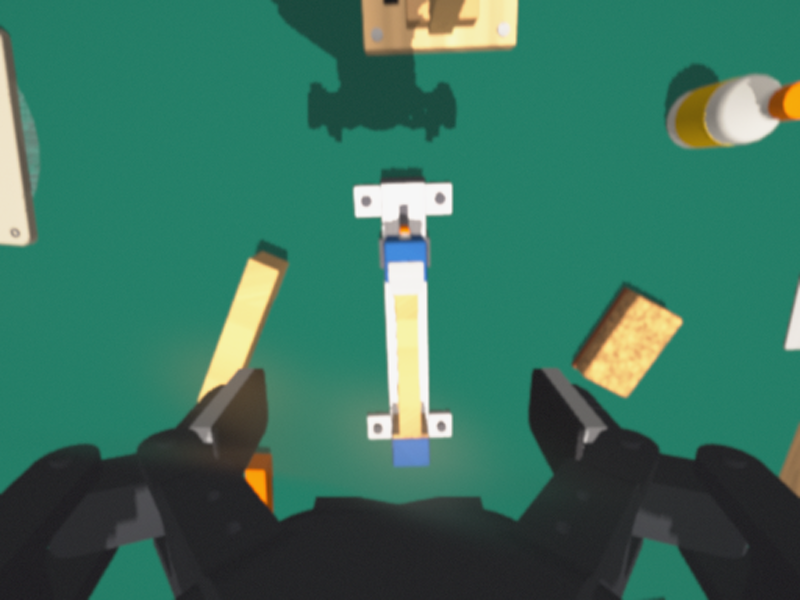

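Wrist view: the sliding jaw with its steel lip is at (405,262), the lever at (404,228), and the rail runs from (406,293) to (410,437) to the fixed jaw at (410,452). Next I'll fit the rail's axis and the jaw edges.

```bash
python3 - <<'E'
from h import *
import pickle
w=pickle.load(open('w1.pkl','rb'));h=cv2.cvtColor(w['color'],cv2.COLOR_RGB2HSV)
m=cv2.inRange(h,(12,70,120),(32,255,255)); m[:, :240]=0;m[:,285:]=0
L=[];Rr=[]
for r in range(198,274,3):
    c=np.flatnonzero(m[r,240:285])+240
    if len(c)>5: L.append(onz(w,c[0],r+.5,68)[:2]);Rr.append(onz(w,c[-1]+1,r+.5,68)[:2])
    if r%15==3: print(r,c[[0,-1]],L[-1].round(1),Rr[-1].round(1))
L=np.array(L);Rr=np.array(Rr)
for P in(L,Rr,(L+Rr)/2):
    a,b=np.polyfit(P[:,1],P[:,0],1); print('yaw',-np.arctan(a),'x at y=-183',a*-183+b,'x at -70',a*-70+b)
rows=np.flatnonzero(m[:,262]);rows=rows[(rows>150)&(rows<290)];print('rail rows',rows[[0,-1]],onz(w,262,rows[0],68),onz(w,262,rows[-1]+1,68))
b=cv2.inRange(h,(105,130,40),(125,255,255))
for r in range(152,170,3): c=np.flatnonzero(b[r,:300]);print(r,c[[0,-1]],onz(w,c[0],r+.5,74).round(1),onz(w,c[-1]+1,r+.5,74).round(1))
print(w['color'][150:195:2,259].tolist())
E
```

```text
198 [253 266] [ 490.9 -123.1] [ 512.  -121.3]
213 [254 266] [ 494.5 -147.1] [ 514.5 -145.3]
228 [255 266] [ 498.3 -171.8] [ 517.  -170.2]
243 [256 267] [ 502.2 -197.3] [ 521.1 -195.6]
258 [255 269] [ 502.9 -223.9] [ 527.1 -221.8]
273 [252 272] [ 500.5 -251.7] [ 534.8 -248.7]
yaw 0.07522306183827172 x at y=-183 498.5188783783781 x at -70 490.0026031877952
yaw 0.16243591966633222 x at y=-183 520.1127985390148 x at -70 501.59438026750684
yaw 0.11904500711054947 x at y=-183 509.27454804190404 x at -70 495.75855356614665
rail rows [189 279] [ 503.06702677 -107.05970288   68.        ] [ 517.97533366 -262.42681224   68.        ]
152 [249 268] [479.1 -53.3  74. ] [507.5 -50.8  74. ]
155 [246 271] [475.2 -57.9  74. ] [512.2 -54.7  74. ]
158 [246 272] [475.5 -62.2  74. ] [514.1 -58.9  74. ]
161 [246 272] [475.9 -66.6  74. ] [514.6 -63.2  74. ]
164 [246 272] [476.2 -70.9  74. ] [515.  -67.5  74. ]
167 [247 272] [478.  -75.2  74. ] [515.5 -71.9  74. ]
[[223, 195, 178], [132, 130, 132], [62, 95, 142], [62, 127, 204], [67, 138, 219], [68, 140, 221], [68, 139, 220], [68, 139, 220], [100, 150, 220], [224, 225, 230], [245, 243, 240], [245, 243, 241], [245, 244, 241], [246, 245, 243], [245, 244, 242], [245, 243, 241], [245, 244, 241], [245, 244, 241], [246, 244, 241], [247, 241, 216], [247, 237, 160], [247, 238, 158], [247, 235, 154]]
```

move_arm:
  targets: "1 -0.5 0.17 4 0 0 -0.28;1 -0.5 0.17 4 0 0 -0.28;1 -0.5 0.17 4 0 0 -0.28;1 -0.5 0.17 4 0 0 -0.28;1 -0.48 0.17 4 0 0 -0.28"

```text
clock: 3.12
eef_pos: [496.5, -76.4, 129.6]
tool_rot: [3.142, -0.001, 1.697]
force: [1.2, 1.0, 0.1]
width: 85.5
gripper_force: 0.0
```

move_arm:
  targets: "1 0 0 2.5 0 0 0;1 0 0 2.5 0 0 0;1 0 0 2 0 0 0;1 0 0 1 0 0 0;1 0 0 0 0 0 0"

```text
clock: 3.53
eef_pos: [495.3, -76.4, 49.5]
tool_rot: [-3.138, -0.002, 1.696]
force: [0.2, 0.3, 0.4]
width: 85.0
gripper_force: 0.0
```

```bash
python3 - <<'E'
from h import *
w=shot('wrist','d.png');S=read_state();print(S['eef_pos'],S['tool_rot'],S['force'])
s=shot('scene');cv2.imwrite('pics/d2.png',cv2.resize(s['color'][140:300,130:400,::-1],None,fx=2.9,fy=2.9))
E
```

```text
[496.20913528 -76.90076664  50.83055844] [-3.13987871e+00 -9.60442777e-04  1.69570951e+00] [ 0.66475593 -0.0794873  -0.11586322]
```

View pics/d.png

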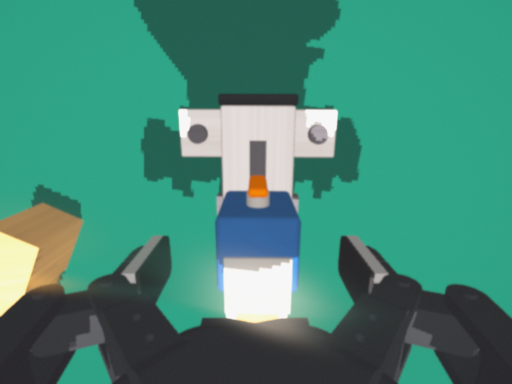

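The jaw is centred between the fingers (top face 218–298 px, centre 258) and square to the picture. Next: lower the arm, pinch the jaw and slide it.

move_arm:
  targets: "1 -0.5 0 1.2 0 0 0;-1 0 0 0 0 0 0;-1 0 0 0 0 0 0;-1 0 0 0 0 0 0;-1 0 0 0 0 0 0"

```text
clock: 4.05
eef_pos: [497.4, -82.4, 40.3]
tool_rot: [3.141, -0.0, 1.695]
force: [-4.0, 1.2, 43.2]
width: 39.2
gripper_force: 58.7
```

move_arm:
  targets: "-1 0 0 0 0 0 0;-1 0 0 0 0 0 0;-1 0 0 0 0 0 0;-1 0 0 0 0 0 0;-1 0 0 0 0 0 0"

```text
clock: 4.47
eef_pos: [497.5, -82.4, 40.5]
tool_rot: [3.141, -0.0, 1.695]
force: [-2.4, 0.2, 6.7]
width: 39.4
gripper_force: 60.9
```

move_arm:
  targets: "-1 0.4 0 0 0 0 0;-1 0.6 0 0 0 0 0;-1 0.8 0 0 0 0 0;-1 0.7 0 0 0 0 0;-1 0.5 0 0 0 0 0"

```text
clock: 4.88
eef_pos: [494.0, -53.8, 40.5]
tool_rot: [3.14, 0.002, 1.694]
force: [-1.8, -4.0, 7.1]
width: 39.4
gripper_force: 61.2
```

move_arm:
  targets: "-1 0.2 0 0 0 0 0;-1 0 0 0 0 0 0;-1 0 0 0 0 0 0;1 0 0 0 0 0 0;1 0 0 0 0 0 0"

```text
clock: 5.3
eef_pos: [493.7, -50.5, 39.6]
tool_rot: [3.141, -0.0, 1.695]
force: [0.5, 0.1, 0.2]
width: 62.2
gripper_force: 0.0
```

move_arm:
  targets: "1 0 0 0 0 0 0;1 0 0 0 0 0 0;1 0 0 0 0 0 0;1 0 0 0 0 0 0;1 0 0 -1 0 0 0"

```text
clock: 5.72
eef_pos: [492.3, -50.7, 48.4]
tool_rot: [-3.139, -0.001, 1.695]
force: [-0.2, 0.2, 1.0]
width: 85.3
gripper_force: 0.0
```

move_arm:
  targets: "1 0 0 -4 0 0 0;1 0 0 -4 0 0 0;1 -2.5 0 -4 0 0 0;1 -3.5 0 -3 0 0 0;1 -2 0 0 0 0 0"

```text
clock: 6.13
eef_pos: [505.9, -127.9, 198.1]
tool_rot: [3.131, 0.005, 1.694]
force: [0.6, 0.6, -0.3]
width: 85.2
gripper_force: 0.0
```

```bash
sleep 0; python3 - <<'E'
from h import *
import pickle
shot('top');w=shot('wrist','e.png');pickle.dump(w,open('w2.pkl','wb'));S=read_state();print(S['eef_pos'],S['tool_rot'])
h=cv2.cvtColor(w['color'],cv2.COLOR_RGB2HSV)
m=cv2.inRange(h,(12,60,120),(32,255,255))
for r in range(120,384,12):
    c=np.flatnonzero(m[r,190:320])+190
    if len(c)>5: p,q=onz(w,c[0],r+.5,68),onz(w,c[-1]+1,r+.5,68);print(r,c[[0,-1]],p[:2].round(1),q[:2].round(1),((p+q)/2)[:2].round(1))
E
```

```text
[ 503.58608775 -128.65028562  194.49563842] [3.13675692 0.00404212 1.68947744]
156 [240 262] [ 489.  -108.8] [ 511.1 -106.2] [ 500.1 -107.5]
168 [240 262] [ 490.2 -120.5] [ 512.6 -117.9] [ 501.4 -119.2]
180 [241 261] [ 492.5 -132.4] [ 513.2 -130. ] [ 502.8 -131.2]
192 [241 261] [ 493.8 -144.8] [ 514.7 -142.3] [ 504.3 -143.6]
204 [242 261] [ 496.1 -157.3] [ 516.3 -155. ] [ 506.2 -156.1]
216 [241 261] [ 496.5 -170.4] [ 518.  -167.9] [ 507.2 -169.1]
228 [242 261] [ 498.9 -183.5] [ 519.6 -181.2] [ 509.3 -182.3]
240 [242 261] [ 500.4 -197.2] [ 521.4 -194.8] [ 510.9 -196. ]
252 [241 261] [ 500.8 -211.3] [ 523.1 -208.7] [ 512. -210.]
264 [240 263] [ 501.2 -225.7] [ 527.1 -222.8] [ 514.2 -224.3]
276 [237 266] [ 499.5 -240.9] [ 532.3 -237.2] [ 515.9 -239. ]
288 [236 267] [ 499.9 -256.1] [ 535.4 -252.2] [ 517.6 -254.1]
```

View pics/e.png

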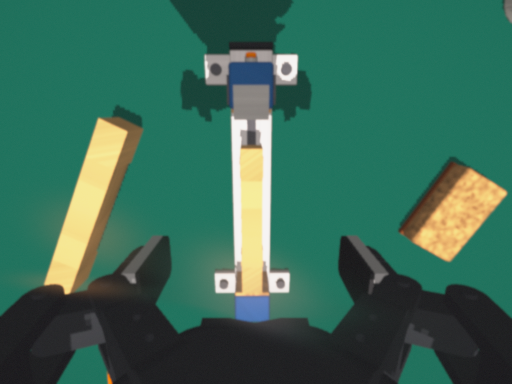

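The jaw is well open (252,90); the rail's top runs from (251,147) to (251,294) and the tool is parallel to it. Centre ≈ (509,-182), so I go down on it.

move_arm:
  targets: "1 -2.7 -0.05 3 0 0 0;1 -2.7 -0.05 3 0 0 0;1 0 0 3 0 0 0;1 0 0 2.5 0 0 0;1 0 0 2 0 0 0"

```text
clock: 6.65
eef_pos: [506.8, -176.9, 54.6]
tool_rot: [-3.139, -0.002, 1.694]
force: [0.5, 0.3, -0.3]
width: 85.3
gripper_force: 0.0
```

move_arm:
  targets: "1 0 0 1 0 0 0;1 0 0 0.5 0 0 0;1 0 0 0 0 0 0;1 0 0 0 0 0 0;1 0 0 0 0 0 0"

```text
clock: 7.07
eef_pos: [509.1, -177.9, 42.9]
tool_rot: [3.14, 0.001, 1.695]
force: [0.3, 0.7, -0.6]
width: 85.4
gripper_force: 0.0
```

move_arm:
  targets: "1 -0.44 -0.05 0.7 0 0 0;1 0 0 0 0 0 0;-1 0 0 0 0 0 0;-1 0 0 0 0 0 0;-1 0 0 0 0 0 0"

```text
clock: 7.48
eef_pos: [508.4, -182.2, 34.9]
tool_rot: [3.141, -0.0, 1.695]
force: [-0.6, 0.9, -0.6]
width: 51.8
gripper_force: 0.0
```

move_arm:
  targets: "-1 0 0 0 0 0 0;-1 0 0 0 0 0 0;-1 0 0 0 0 0 0;-1 0 0 0 0 0 0;-1 0 0 0 0 0 0"

```text
clock: 7.9
eef_pos: [508.6, -182.2, 35.0]
tool_rot: [3.141, 0.0, 1.695]
force: [0.3, 0.4, 3.2]
width: 21.2
gripper_force: 59.1
```

move_arm:
  targets: "-1 0.1 0 -0.3 0 0 0;-1 0 0 -0.6 0 0 0;-1 0 0 -1.2 0 0 0;-1 0 0 -2 0 0 0;-1 0 0 -2.5 0 0 0"

```text
clock: 8.32
eef_pos: [506.8, -180.6, 100.5]
tool_rot: [-3.138, -0.002, 1.695]
force: [0.3, -0.2, -0.8]
width: 21.3
gripper_force: 58.7
```

move_arm:
  targets: "-1 0 0 -3 0 0 0;-1 0 0 -3 0 0 0;-1 0 0 -3 0 0 0;-1 0 0 -3 0 0 0;-1 0 0 -3 0 0 0"

```text
clock: 8.73
eef_pos: [507.4, -180.9, 252.4]
tool_rot: [-3.141, -0.0, 1.695]
force: [-0.2, 0.5, -1.5]
width: 21.1
gripper_force: 58.7
```

move_arm:
  targets: "-1 0 0 -3 0 0 0;-1 0 0 -2 0 0 0;-1 0 0 -1 0 0 0;-1 0 0 0 0 0 0;-1 0 0 0 0 0 0"

```text
clock: 9.15
eef_pos: [507.7, -180.8, 310.2]
tool_rot: [-3.141, -0.001, 1.695]
force: [-0.4, 0.2, -1.7]
width: 21.1
gripper_force: 58.7
```

```bash
python3 - <<'E'
from h import *
import pickle
w=shot('wrist','f.png');pickle.dump(w,open('w3.pkl','wb'));S=read_state();print(S['eef_pos'],S['tool_rot'],S['width'],S['gripper_force'])
E
```

```text
[ 507.30562357 -180.52160954  309.38378494] [-3.13925652e+00 -1.40283038e-03  1.69522104e+00] 20.976286213402794 58.7096893787384
```

View pics/f.png

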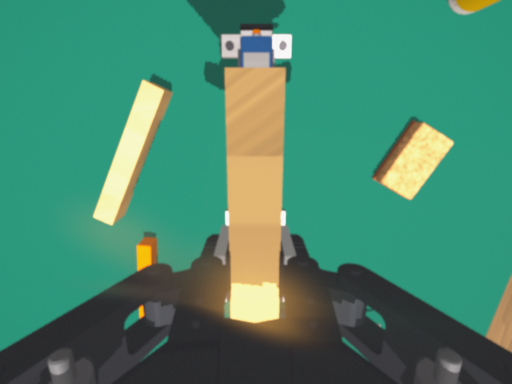

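The rail is held square: top +y edge at row 68 (columns 225–286). Next: its place in the hand by calibration.

```bash
python3 - <<'E'
from h import *
import pickle
T=np.array([507.4,-180.7,309.8]);R=Ro.from_euler('xyz',[3.1416,0,1.695]).as_matrix()
w=pickle.load(open('w3.pkl','rb'));im=w['color'].astype(int)
g=lambda u,v,z:(R.T@(onz(w,u,v,z)-T)).round(1)
print('cam in tool',R.T@(-w['R'].T@w['t']-T))
print(im[56:80:2,256].tolist())
for r in (72,90,110,130,150):
    c=np.flatnonzero((im[r,200:310,0]-im[r,200:310,1]>20))+200; print(r,c[0],c[-1],g(c[0],r+.5,T[2]+33),g(c[-1]+1,r+.5,T[2]+33))
w=pickle.load(open('w2.pkl','rb'));im=w['color'].astype(int);print(im[138:160:2,251].tolist(),im[284:300:2,251].tolist())
print(onz(w,251,146,68),onz(w,251,146,36),onz(w,251,293.5,68))
E
```

```text
cam in tool [  66.61203119   -0.28422731 -144.26826286]
[[187, 181, 176], [188, 182, 176], [188, 182, 177], [192, 185, 181], [192, 185, 180], [190, 180, 172], [216, 174, 123], [220, 174, 112], [219, 172, 110], [218, 172, 110], [218, 172, 109], [218, 172, 108]]
72 225 284 [ 80.8 -11.  -33. ] [ 80.8  11.  -33. ]
90 225 284 [ 74.6 -11.2 -33. ] [ 74.6  11.2 -33. ]
110 226 283 [ 67.4 -11.  -33. ] [ 67.4  11.  -33. ]
130 227 282 [ 60.  -10.8 -33. ] [ 60.   10.8 -33. ]
150 227 282 [ 52.3 -11.  -33. ] [ 52.3  11.  -33. ]
[[73, 70, 73], [71, 68, 70], [71, 68, 70], [89, 78, 69], [122, 97, 65], [195, 151, 94], [246, 225, 142], [246, 229, 145], [246, 229, 146], [246, 225, 142], [246, 226, 143]] [[242, 213, 139], [242, 212, 138], [242, 214, 139], [241, 209, 137], [241, 204, 133], [238, 192, 133], [142, 132, 154], [100, 126, 182]]
[498.42786448 -97.45875812  68.        ] [ 498.81152141 -101.33356701   36.        ] [ 517.27130369 -260.6927929    68.        ]
```

move_arm:
  targets: "-1 2 0.8 0 0 0 -0.1;-1 3.5 1.4 0 0 0 -0.1;-1 3.6 1.4 0 0 0 -0.1;-1 3.7 1.4 0 0 0 -0.1;-1 3.7 1.4 0 0 0 -0.1"

```text
clock: 9.62
eef_pos: [549.6, -7.6, 308.7]
tool_rot: [-3.138, -0.0, 1.703]
force: [0.9, -1.0, -1.2]
width: 21.4
gripper_force: 58.7
```

move_arm:
  targets: "-1 3.7 1.4 0 0 0 0;-1 3.7 1.4 0 0 0 0;-1 3.6 1.4 0 0 0 0;-1 3 1 0 0 0 0;-1 2.3 0.4 0 0 0 0"

```text
clock: 10.03
eef_pos: [583.9, 163.8, 307.9]
tool_rot: [-3.138, -0.0, 1.707]
force: [-0.5, -0.4, -0.6]
width: 20.9
gripper_force: 58.8
```

move_arm:
  targets: "-1 0 0 0 0 0 0;-1 0 0 0 0 0 0;-1 0 0 0 0 0 0"

```text
clock: 10.28
eef_pos: [583.7, 158.3, 309.1]
tool_rot: [-3.139, 0.002, 1.703]
force: [1.4, 0.4, -1.6]
width: 21.4
gripper_force: 58.7
```

```bash
python3 - <<'E'
from h import *
import pickle
w=shot('wrist');pickle.dump(w,open('w4.pkl','wb'));S=read_state();print(S['eef_pos'],S['tool_rot'],S['width'],S['gripper_force'])
cv2.imwrite('pics/g.png',cv2.resize(w['color'][:,:,::-1],(800,600),interpolation=cv2.INTER_CUBIC))
for p in([491,273,208],[508,146,208]): print(proj(w,p))
E
```

```text
[584.02907282 157.67009351 309.69663786] [-3.13946442e+00  1.55840043e-03  1.70141954e+00] 21.232813006633396 58.73499155044556
[156.90326992  33.70617468]
[170.40177685 191.61795388]
```

View pics/g.png

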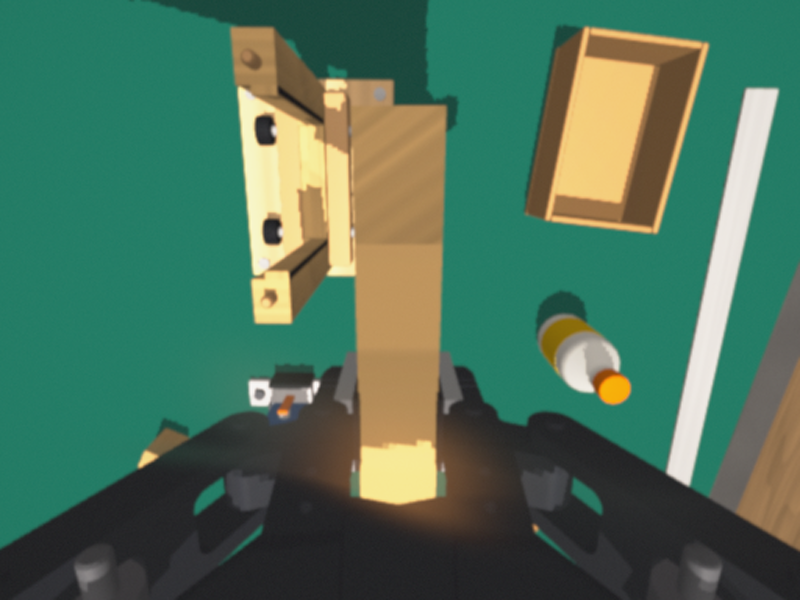

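The stile tops with dowels are at (248,57) and (268,298) in the 800 px view, left of the held rail. A zoom will give exact points.

```bash
python3 - <<'E'
import pickle,cv2,numpy as np
im=pickle.load(open('w4.pkl','rb'))['color'][:,:,::-1]
a=cv2.resize(im[12:68,142:192],None,fx=8,fy=8,interpolation=cv2.INTER_CUBIC);b=cv2.resize(im[160:216,150:200],None,fx=8,fy=8,interpolation=cv2.INTER_CUBIC)
cv2.imwrite('pics/h.png',np.hstack([a,b]))
E
```

```text
(no output)
```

View pics/h.png

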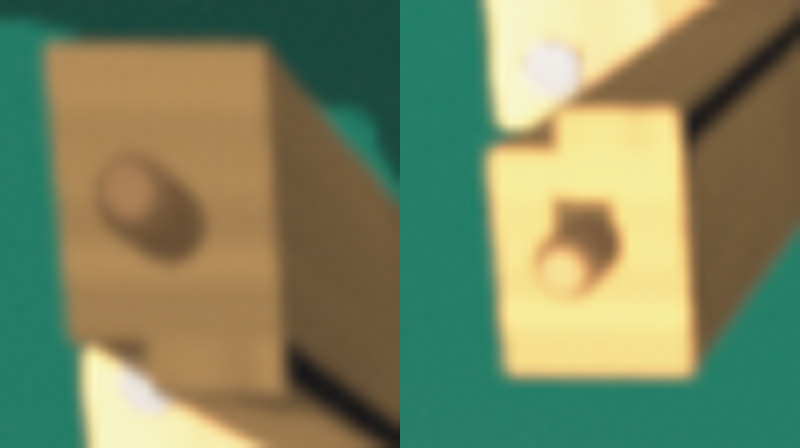

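The +y stile (left crop) has its top face centre at (167,222) and dowel tip at (130,188). For the -y stile (right crop) these are (591,244) and (568,268). Both rebates are on the robot side, as on the rail.

```bash
python3 - <<'E'
from h import *
import pickle
w=pickle.load(open('w4.pkl','rb'))
P=[onz(w,162.9,39.9,196),onz(w,158.25,35.5,207.5),onz(w,173.9,190.5,196),onz(w,171,193.5,207.5)]
for p in P: print(p.round(1))
l=(P[0]+P[1])/2;r=(P[2]+P[3])/2;d=(l-r)[:2];yaw=np.arctan2(-d[0],d[1]);print('dist',np.hypot(*d),'yaw',yaw,yaw+np.pi/2,'mid',(l+r)/2)
# rail in hand now
S=read_state();print(S['eef_pos'],S['tool_rot'])
T=np.array([584.0,157.9,309.7]);R=Ro.from_euler('xyz',[3.1416,0,1.7025]).as_matrix();im=w['color'].astype(int)
for r_ in(75,100,130):
    row=im[r_];sel=np.flatnonzero((row[215:300,0]-row[215:300,1]>20))+215;print(r_,sel[0],sel[-1],(R.T@(onz(w,sel[0],r_+.5,T[2]+33)-T)).round(1),(R.T@(onz(w,sel[-1]+1,r_+.5,T[2]+33)-T)).round(1))
print(im[62:76,265].tolist())
print('end',R.T@(onz(w,256,68,T[2]+33)-T))
E
```

```text
[492.  271.4 196. ]
[491.9 272.  207.5]
[508.  143.7 196. ]
[508.5 144.1 207.5]
dist 128.8186027093601 yaw 0.12671100415033612 1.6975073309452327 mid [500.08861791 207.79910371 201.75      ]
[584.02907282 157.67009351 309.69663786] [-3.13946442e+00  1.55840043e-03  1.70141954e+00]
75 215 284 [ 80.3 -15.  -33. ] [ 80.3  10.5 -33. ]
100 221 283 [ 71.6 -13.1 -33. ] [ 71.6  10.3 -33. ]
130 222 282 [ 60.7 -13.1 -33. ] [ 60.7  10.3 -33. ]
[[29, 74, 63], [26, 72, 61], [27, 72, 63], [31, 74, 62], [65, 82, 65], [125, 109, 76], [170, 134, 88], [181, 140, 89], [181, 140, 89], [182, 142, 90], [184, 143, 91], [183, 142, 90], [182, 142, 90], [182, 142, 91]]
end [ 82.80285357  -0.11268295 -32.99999917]
```

move_arm:
  targets: "-1 1.2 -1.5 0 0 0 0.06;-1 1.5 -2 0 0 0 0.06;-1 1.5 -2 0 0 0 0.06;-1 1 -1.4 0 0 0 0.06;-1 0.6 -0.74 0 0 0 0.06"

```text
clock: 10.75
eef_pos: [499.2, 206.7, 310.6]
tool_rot: [-3.14, -0.001, 1.698]
force: [0.7, -0.1, -1.1]
width: 21.3
gripper_force: 59.0
```

move_arm:
  targets: "-1 0 0 2 0 0 0;-1 0 0 3 0 0 0;-1 0 0 2.5 0 0 0;-1 0 0 1 0 0 0;-1 0 0 0 0 0 0"

```text
clock: 11.17
eef_pos: [500.1, 205.5, 223.7]
tool_rot: [-3.137, 0.002, 1.696]
force: [0.8, 0.8, -1.9]
width: 21.1
gripper_force: 58.9
```

move_arm:
  targets: "-1 0 0 0 0 0 0;-1 0 0 0 0 0 0;-1 0 0 0 0 0 0;-1 0 0 0 0 0 0"

```text
clock: 11.5
eef_pos: [502.0, 207.3, 227.0]
tool_rot: [3.139, -0.001, 1.698]
force: [-0.4, -0.9, -1.3]
width: 21.6
gripper_force: 58.9
```

```bash
python3 - <<'E'
from h import *
s=shot('scene');t=shot('top')
for i in range(3): S=read_state();print(S['eef_pos'],S['tool_rot'],S['force'])
a=cv2.resize(s['color'][130:240,300:400,::-1],(400,440),interpolation=cv2.INTER_CUBIC);b=cv2.resize(t['color'][180:270,70:170,::-1],(400,360),interpolation=cv2.INTER_CUBIC)
b=cv2.copyMakeBorder(b,0,80,0,0,cv2.BORDER_CONSTANT);cv2.imwrite('pics/i.png',np.hstack([a,b]))
E
```

```text
[501.59460784 207.33840129 226.55147103] [ 3.14016786e+00 -6.66060514e-04  1.69864634e+00] [-0.48915768 -0.37891801 -1.22752049]
[501.59460784 207.33840129 226.55147103] [ 3.14016786e+00 -6.66060514e-04  1.69864634e+00] [-0.48915768 -0.37891801 -1.22752049]
[501.59460784 207.33840129 226.55147103] [ 3.14016786e+00 -6.66060514e-04  1.69864634e+00] [-0.48915768 -0.37891801 -1.22752049]
```

View pics/i.png

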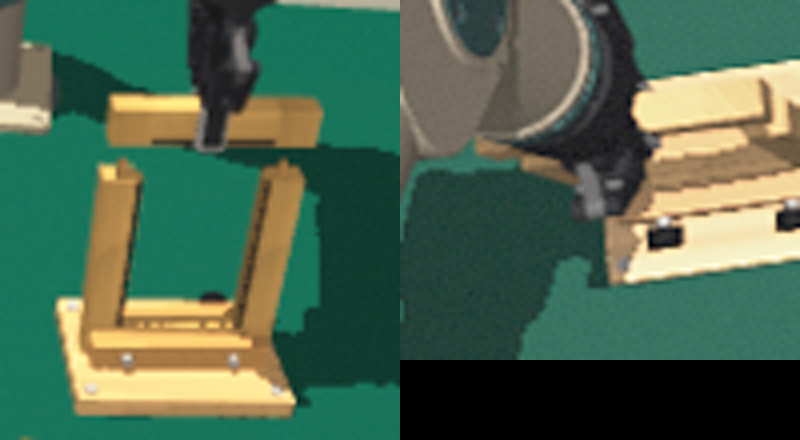

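The scene view shows the rail above both dowels, black line to the front. Readings are noisy by about 1 mm, so I average them.

```bash
cat > avg.py <<'E'
from h import *
L=[]
for i in range(12): cams.get_image('top'); S=read_state(); L.append(np.r_[S['eef_pos'],S['tool_rot'][2],S['force'],S['width']])
L=np.array(L);print(L.mean(0).round(3),L.std(0).round(2),S['clock'])
dx,dy=500.6-L[:,0].mean(),205.5-L[:,1].mean();c,s=np.cos(1.6975),np.sin(1.6975);print('tool dx,dy mm',dx*c+dy*s,dx*s-dy*c)
E
python3 avg.py
```

```text
[ 5.01192e+02  2.07192e+02  2.25874e+02  1.69900e+00 -1.58000e-01
  1.30000e-02 -1.23300e+00  2.12340e+01] [0.1  0.07 0.21 0.   0.37 0.53 0.53 0.18] 12.2
tool dx,dy mm -1.6040705779406872 -0.8014232035186353
```

```bash
python3 - <<'E'
from h import *
import pickle
w4=pickle.load(open('w4.pkl','rb'));C=lambda w:-w['R'].T@w['t']
L=[]
for i in range(4): w=shot('wrist');L.append(C(w)); 
print(C(w4),np.array(L).round(2)); pickle.dump(w,open('w5.pkl','wb'))
T=np.array([501.2,207.2,225.9]);R=Ro.from_euler('xyz',[3.1416,0,1.699]).as_matrix()
print('cam in tool',R.T@(L[-1]-T))
im=w['color'].astype(int)
print('end row',im[60:80,256].tolist())
E
```

```text
[574.66927701 224.75739643 452.89625877] [[491.98 273.3  369.58]
 [491.98 273.3  369.58]
 [491.98 273.3  369.59]
 [491.98 273.3  369.59]]
cam in tool [  66.73261883   -0.69195451 -143.69155296]
end row [[30, 80, 67], [31, 80, 67], [28, 78, 65], [31, 80, 68], [29, 79, 66], [32, 79, 65], [72, 89, 71], [135, 116, 81], [184, 145, 94], [197, 152, 97], [198, 154, 98], [197, 153, 98], [197, 153, 98], [196, 153, 98], [195, 152, 97], [195, 151, 97], [196, 152, 98], [196, 152, 97], [197, 153, 97], [197, 154, 96]]
```

```bash
python3 - <<'E'
from h import *
import pickle
for f in('w3','w4','w5'):
    w=pickle.load(open(f+'.pkl','rb'));im=w['color'].astype(int);C=-w['R'].T@w['t'];z=C[2]-110.5
    # camera heading
    ax=w['R'].T@np.array([1,0,0]);hy=-w['R'].T@np.array([0,1,0]);h=hy[:2]/np.hypot(*hy[:2])
    print(f,'tool yaw cam',np.arctan2(h[1],h[0]))
    E=[]
    for r in(76,90,104):
        d=im[r,:,0]-im[r,:,1];c=256
        a=c
        while d[a-1]>20:a-=1
        b=c
        while d[b]>20:b+=1
        E.append((a,b))
    print(E)
    e=onz(w,255.3 if f!='w4' else 255.3,67.6,z)[:2]; cen=e-80*h; print('end',e.round(2),'rail centre',cen.round(2))
    if f=='w5':
        d=np.array([500.09,207.80])-cen; y=np.array([h[1],-h[0]]);print('to go tool x,y',d@h,d@y)
E
```

```text
w3 tool yaw cam 1.6947612853256369
[(225, 285), (225, 285), (226, 284)]
end [497.28 -98.95] rail centre [ 507.17 -178.34]
w4 tool yaw cam 1.7028659850081511
[(207, 285), (203, 284), (221, 284)]
end [572.74 240.11] rail centre [583.28 160.81]
w5 tool yaw cam 1.6978289575437713
[(225, 285), (225, 285), (209, 295)]
end [490.42 288.9 ] rail centre [500.56 209.55]
to go tool x,y -1.6721642794459923 -0.6849436180279487
```

move_arm:
  targets: "-1 -0.17 -0.07 0.3 0 0 0;-1 0 0 0.5 0 0 0;-1 0 0 0.4 0 0 0;-1 0 0 0.2 0 0 0;-1 0 0 0 0 0 0"

```text
clock: 12.82
eef_pos: [500.2, 205.2, 210.9]
tool_rot: [-3.14, 0.0, 1.699]
force: [-0.7, -0.4, -0.9]
width: 21.4
gripper_force: 58.9
```

move_arm:
  targets: "-1 0 0 0.2 0 0 0;-1 0 0 0.2 0 0 0;-1 0 0 0.2 0 0 0;-1 0 0 0 0 0 0"

```text
clock: 13.15
eef_pos: [500.5, 205.3, 205.4]
tool_rot: [-3.141, 0.0, 1.699]
force: [0.2, -0.5, -1.4]
width: 21.1
gripper_force: 58.9
```

```bash
python3 avg.py
```

```text
[ 5.00710e+02  2.05375e+02  2.05786e+02  1.69900e+00  3.00000e-02
  1.06000e-01 -1.23400e+00  2.12210e+01] [0.06 0.03 0.09 0.   0.4  0.56 0.42 0.18] 13.75
tool dx,dy mm 0.13834295313708586 -0.09330821939605771
```

move_arm:
  targets: "-1 0 0 0.2 0 0 0;-1 0 0 0.2 0 0 0;-1 0 0 0.1 0 0 0;-1 0 0 0 0 0 0"

```text
clock: 14.08
eef_pos: [500.4, 205.3, 200.3]
tool_rot: [-3.141, 0.0, 1.699]
force: [-0.9, -0.3, -1.2]
width: 20.9
gripper_force: 58.9
```

move_arm:
  targets: "-1 0 0 0.2 0 0 0;-1 0 0 0.1 0 0 0;-1 0 0 0 0 0 0;-1 0 0 0 0 0 0"

```text
clock: 14.42
eef_pos: [500.6, 205.3, 197.6]
tool_rot: [-3.141, 0.0, 1.698]
force: [0.9, -0.8, -1.9]
width: 20.9
gripper_force: 58.9
```

No contact 9 mm below the dowel tips, so both dowels are in the holes. I feel for the stile tops.

move_arm:
  targets: "-1 0 0 0.1 0 0 0;-1 0 0 0 0 0 0;-1 0 0 0.1 0 0 0;-1 0 0 0 0 0 0;-1 0 0 0 0 0 0"

```text
clock: 14.83
eef_pos: [500.6, 205.4, 195.7]
tool_rot: [-3.142, -0.0, 1.699]
force: [1.2, -0.4, -1.0]
width: 21.1
gripper_force: 58.9
```

```bash
python3 avg.py
```

```text
[ 5.00692e+02  2.05365e+02  1.95762e+02  1.69900e+00  8.50000e-02
  1.77000e-01 -1.30400e+00  2.12310e+01] [0.01 0.02 0.02 0.   0.58 0.49 0.46 0.24] 15.4333
tool dx,dy mm 0.14503702928231363 -0.07396794626203984
```

move_arm:
  targets: "-1 0 0 0.05 0 0 0;-1 0 0 0 0 0 0;-1 0 0 0.05 0 0 0;-1 0 0 0 0 0 0;-1 0 0 0 0 0 0"

```text
clock: 15.85
eef_pos: [500.7, 205.4, 195.0]
tool_rot: [3.142, -0.0, 1.699]
force: [-1.5, 0.4, 2.8]
width: 21.2
gripper_force: 59.3
```

move_arm:
  targets: "-1 0 0 0.05 0 0 0;-1 0 0 0 0 0 0;-1 0 0 0 0 0 0"

```text
clock: 16.1
eef_pos: [500.7, 205.3, 195.0]
tool_rot: [3.141, -0.001, 1.698]
force: [-2.6, -1.4, 7.2]
width: 21.3
gripper_force: 60.1
```

move_arm:
  targets: "-1 0 0 0.05 0 0 0;-1 0 0 0 0 0 0;-1 0 0 0.04 0 0 0;-1 0 0 0 0 0 0;-1 0 0 0 0 0 0"

```text
clock: 16.52
eef_pos: [500.7, 205.4, 194.9]
tool_rot: [3.141, -0.001, 1.698]
force: [-4.7, -0.9, 14.4]
width: 21.3
gripper_force: 61.1
```

```bash
python3 avg.py; python3 - <<'E'
from h import *
s=shot('scene')
cv2.imwrite('pics/j.png',cv2.resize(s['color'][130:250,180:400,::-1],(792,432),interpolation=cv2.INTER_CUBIC))
E
```

```text
[500.692 205.389 194.942   1.698  -4.662  -0.674  14.319  21.228] [0.02 0.02 0.01 0.   0.42 0.48 0.4  0.22] 17.1167
tool dx,dy mm 0.12197025823024815 -0.07744581047947836
```

View pics/j.png

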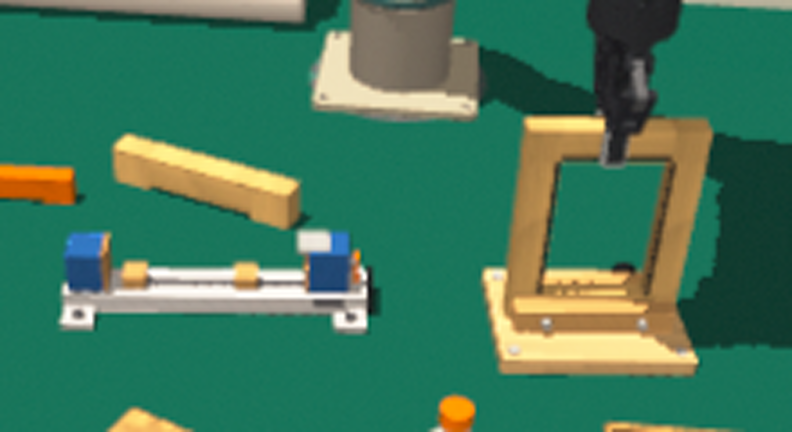

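The rail closes the frame with no gap at (525–710,120), the jaw stands open at (327,262), and the push reads a steady 14.3 N (about 15 N on the board). I hand the job in.

```bash
python3 -c "
from h import *
print(order.finish_job())"
```

```text
the job is handed in; nothing more can be done
None
```

I slid the vise jaw open about 32 mm, lifted the rail out and seated it on both dowels with the rebate on the frame's side. I handed the job in at about 17 s of the 54 s, with the gripper still holding the rail and pressing it down at a steady 14.3 N or so; the hand-in returned no pass or fail result.

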